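# Open a bench bioreactor and park its head plate

## Task

Open the small bioreactor for cleaning: swing the two blue-tabbed hold-down clamps on its rim round until both are clear of the steel head plate, then lift the plate straight up by its black centre knob until the stirrer is out of the glass, and lower it, centred and level, onto the empty ring stand. Do not force the plate against clamps or glass and do not drop it. Leave the bioreactor, the stand and the other things standing where they are.

Things in the scene. Friction and masses are not known exactly. Their poses are not given: they have to be found in the camera images.
- vessel: (Sizes in mm.) Bioreactor, 2.6 kg, loose: open glass cylinder (outside diameter 90) in a steel frame with red-brown jacket, rim ring (diameter 152, top at 130) and red gasket (top at 135) on which the head plate rests. Origin: centre of its underside; z up, x away from the robot within 0.5 rad, y to the left. Clamp pivots on 10 thick posts at (0, +68) left and (0, -68) right in this frame.
- clamp_left (a joint): Left hold-down clamp, turning level about its pivot, rad. 0: tab points outward (vessel +y), toe over the plate's edge; growing: tab swings towards vessel -x (robot's side), toe swings off the plate. Starts at 0 to 0.3; clear of the plate from 1.25, stop at 1.75. Stays where left; 2 N at the tab moves it, so it can be pushed with shut fingers.
- clamp_right (a joint): Right clamp, mirror image of the left, rad. 0: tab points outward (vessel -y), toe over the plate; growing: its tab too swings towards vessel -x (the robot's side). Starts at 0 to 0.3; clear of the plate from 1.25, stop at 1.75. Same stiffness.
- clamp_left_tab (a point): Point in the left clamp's blue upright tab, 25 from the pivot, 160.5 above the bench. The tab is 22 long along the arm (14 to 36 from the pivot), 6 thick, heights 144.5 to 168.5. The steel arm is 10 wide, heights 144.5 to 150.5 (1.5 above the plate); its toe reaches 22 beyond the pivot. Pivot screw: diameter 13, top at 156.5.
- clamp_right_tab (a point): The same point in the right clamp's blue tab, 25 from its pivot, 160.5 above the bench; same sizes.
- head_plate: The lid: loose round steel plate, diameter 118, 8 thick, 0.6 to 0.85 kg. Origin: centre of the disc's underside (135 above the bench at the start), z up, x and y along the vessel's. Port fittings 15 wide, up to 38 above the origin, at (+-36, +-21) and (+-44, 0): the way along its y axis is free for fingers. Below hang a stirrer and two dip tubes, 55 long, within 34 of the axis.
- knob_top (a point): Centre of the black knob's top face, 48 above the head plate's origin. The knob is round, diameter 34, from 20 to 48 above that origin, on a neck of diameter 24.
- stirrer_bottom (a point): Lowest point of the stirrer, 60 below the head plate's origin on its axis; the impeller there has diameter 40.
- stand: Empty dark steel ring stand for the head plate, 1.2 kg, loose: a flat ring (outside diameter 128, opening 94, top face 112 above the bench) on three legs and a base ring. The plate rests on the ring with its stirrer hanging inside. Origin at the centre of its underside, z up.
- bottle: Bystander: round glass media bottle with blue cap, diameter 68, 140 tall. Origin at the centre of its underside.
- cap_tray: Bystander: shallow clear tray, 85 x 85 x 20, with pink caps. Origin at the centre of its underside.
- driver: Bystander: screwdriver lying on the bench, about 200 long. Origin near its middle, on its underside.
Things that resemble listed ones, but are neither listed nor needed, are in the scene too. Leave any green or orange look-alike of the head_plate alone.

How it is judged (in metres and radians):
On the way, in this order (a step that is already met when the one before it is completed fails the run):
1. both clamps are swung clear of the head plate (past 1.25 rad) while the plate still sits on the vessel (value of joint each of clamp_left, clamp_right above 1.25 rad and z of head_plate in the frame of vessel below 0.138 m), for 0.1 s.
2. the head plate is lifted until its stirrer is above the vessel's gasket, without tipping over 0.3 rad (z of stirrer_bottom in the frame of vessel above 0.137 m and angle between head_plate's own z axis and vertical below 0.3 rad), for 0.1 s.
At the end, for the whole second after the job is handed in: The head plate rests level (within 0.05 rad) on the stand's ring, its centre within 10 mm of the stand's centre, knob up, released and at rest; the stand and the bioreactor stand upright; both clamps remain swung clear (past 1.2 rad) (horizontal distance between head_plate and stand below 0.01 m and z of head_plate in the frame of stand between 0.109 and 0.115 m and angle between each of head_plate, stand, vessel's own z axis and vertical below 0.05 rad and linear speed of each of head_plate, vessel below 0.02 m/s and angular speed of head_plate below 0.1 rad/s and value of joint each of clamp_left, clamp_right above 1.2 rad); the robot touches nothing.
It fails at once if once raised off its gasket, the head plate is forced against the bioreactor (clamps, glass or rim) with more than 30 N (z of head_plate in the frame of vessel above 0.136 m and contact force between head_plate and vessel above 30 N).
It fails at once if the head plate is dropped (falls free of the fingers faster than 0.4 m/s, about 8 mm) (linear speed of head_plate above 0.4 m/s and contact force between the fingers and head_plate below 0.3 N).
It fails at once if the bioreactor is shoved more than 30 mm or tipped past 0.15 rad (distance of vessel from where it was at the start of the episode above 0.03 m or angle between vessel's own z axis and vertical above 0.15 rad).
It fails at once if the stand is shoved more than 30 mm (distance of stand from where it was at the start of the episode above 0.03 m).
It fails at once if the bottle, the tray or the screwdriver is moved more than 30 mm, or the bottle tipped (distance of any of bottle, cap_tray, driver from where it was at the start of the episode above 0.03 m or angle between bottle's own z axis and vertical above 0.3 rad).
It also fails if it takes over 64 s, if anything falls off the work surface, if the arm or the gripper's body presses on something with over 40 N, if the wrist force passes 120 N, or if a joint passes its speed limit or range.

## Robot

A 6-joint arm with a two-finger parallel gripper is mounted at the origin on the work surface. World frame = base frame: x ahead of the robot, y to its left, z up, the work surface at z = 0. Lengths are in mm, angles in rad, forces in N, time in s.
With the tool pointing down it reaches from about 250 to 725 mm from the base axis. Payload 4 kg.
Tool frame: the origin (TCP) lies at the very end of the fingers, on their centre line; the grasp point (between the pads) lies 19 mm behind it; z points along the fingers, y is the line along which they close (so a half turn about z gives the same grasp; the last joint's range is limited). The gripper opens to 85 mm and grips with 20 to 120 N. Pads are 22 mm wide; open, the fingers measure 114 mm over their backs; the gripper's body (76 mm by 85 mm) begins 54 mm behind the grasp point. The pads swing forward as they close: fully open they stand 13 mm farther back than shut.
Start: joints at [1.191, 0.241, 0.005, 1.335, 0, 1.571], TCP at [185.365, 464.37, 231.306] pointing down, gripper open.
Joint ranges: [-2.72, 2.72], [-1.05, 1.87], [-1.09, 1.28], [-1.99, 2.15], [-1.42, 1.44], [-3.14, 3.14]. Speed limits (rad/s): [2.79, 2.79, 3.14, 3.14, 3.14, 3.14].

## Interface

Orientations are given as a rotation vector (axis times angle).
In Python, from workcell import r gives the robot as it stands. Calls block until the motion is done:
- r.move_to(position, orientation): joint-space move of the TCP to a pose.
- r.servo_line(position, feed=150, rot=None, force_limit=None): straight line of the TCP; rot=None keeps the orientation; feed is the mean speed in mm/s. With force_limit (N) it stops when the force on the tool has changed by that much, and returns True; else False.
- r.movej(angles): joint-space move.
- r.gripper_to(opening): finger opening in mm; the grip force is fixed at half the most; returns when the fingers have stopped.
- r.dwell(seconds).
- r.solve_ik(position, orientation): joint angles nearest the present ones, or None.
- r.state(): the state.
- r.read_camera(name): name is "scene" or "top"; returns (picture, depth): 480x640x3 uint8, blue, green, red; 480x640 float32, mm along the optical axis (not along the pixel's ray), 0 where there is no reading.
- r.calibration(name): a dict with "camera_matrix" (3x3 intrinsics, pixels), "R" (3x3) and "t" (3): a world point X has camera coordinates R X + t. Camera axes: x right, y down, z forward; pixel columns grow to the right and rows downward; lengths in mm; the calibration is good to about 2 mm. A picture is of the moment at which its call begins. calibration takes no time and is no camera call.
A pose or a line that the arm cannot do raises r.MotionError and nothing moves.
- r.finish_job(): hands the job in; it is judged then, once.
The state is a dict: "t": time; "qpos": joint angles; "joint_vel": joint speeds; "joint_efforts": joint torques, N m; "tcp_pos": TCP position; "eef_rot": TCP orientation; "force": force on the tool from outside, world axes, zero at the start; "ft_torque": the same for the moment, N m; "opening": finger opening in mm; "finger_force": force on a finger pad.
Only numpy, scipy, OpenCV 4.12 (cv2) and the standard library are available. Lean on these libraries where they do the work, as an engineer would, in place of code of your own. Each camera call takes 0.05 s, during which the arm holds its last target. There are 200 camera calls.

## Working session

There is one attempt and no reset: what is moved stays moved. The work goes in short steps, each a Python script; the robot and the scene stay as the last script left them, time stands still between calls to the robot, and variables do not carry over. Pictures are saved under pics/ and viewed, at most 10 in all, crops included, and the job is handed in when it is done.

```bash
mkdir -p pics; ls
python3 - <<'E'
from workcell import r
import cv2,numpy as np
for n in("scene","top"):
    p,d=r.read_camera(n); cv2.imwrite(f"pics/{n}0.png",p); np.save(f"{n}0.npy",d)
    c=r.calibration(n); print(n,c)
print(r.state())
E
```

```text
pics
scene {'camera_matrix': array([[474.98627309,   0.        , 320.07450562],
       [  0.        , 474.98627309, 235.99323966],
       [  0.        ,   0.        ,   1.        ]]), 'R': array([[-0.08598915,  0.99618767, -0.01469644],
       [ 0.7257111 ,  0.05252187, -0.68599188],
       [-0.68260477, -0.06965323, -0.72746076]]), 't': array([ 114.80817325, -352.25166019, 1576.37730124])}
top {'camera_matrix': array([[439.18289186,   0.        , 315.87304074],
       [  0.        , 439.18289186, 241.08075015],
       [  0.        ,   0.        ,   1.        ]]), 'R': array([[ 0.01670961, -0.99985702, -0.00259516],
       [-0.99918679, -0.01660304, -0.03674376],
       [ 0.03669542,  0.00320702, -0.99932135]]), 't': array([ -73.39086664,  604.10373196, 1057.23131516])}
{'t': 0.1, 'qpos': array([1.19096948e+00, 2.41333852e-01, 3.86575064e-03, 1.33519840e+00,
       1.80102364e-05, 1.57082663e+00]), 'joint_vel': array([-0.00086368, -0.00118405,  0.00333154,  0.00068636, -0.00136153,
        0.00039069]), 'joint_efforts': array([-9.60608668e-04, -3.73137832e+01,  2.53010774e+01,  1.08564427e-02,
       -3.72817408e-05,  1.59913213e-06]), 'tcp_pos': array([185.16648821, 463.84476103, 230.50646346]), 'eef_rot': array([-5.93027154e-01, -3.08473433e+00,  2.87917534e-03]), 'force': array([-0.63662696, -0.80977817,  0.75074648]), 'ft_torque': array([0.02394491, 0.02694277, 0.01910511]), 'finger_force': 0.0, 'opening': 85.22190080640019}
```

View pics/scene0.png

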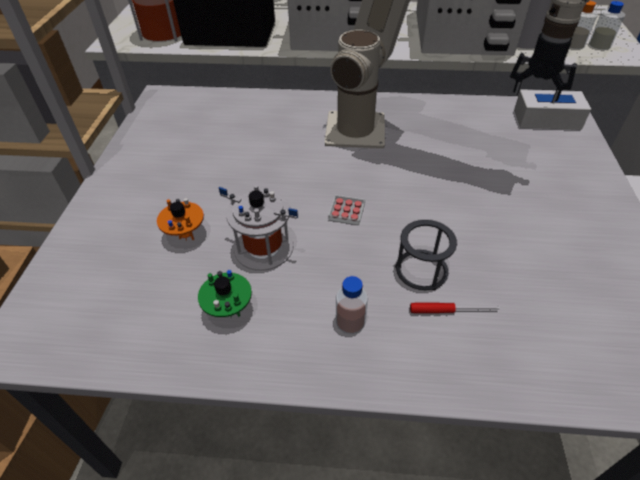

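View pics/top0.png

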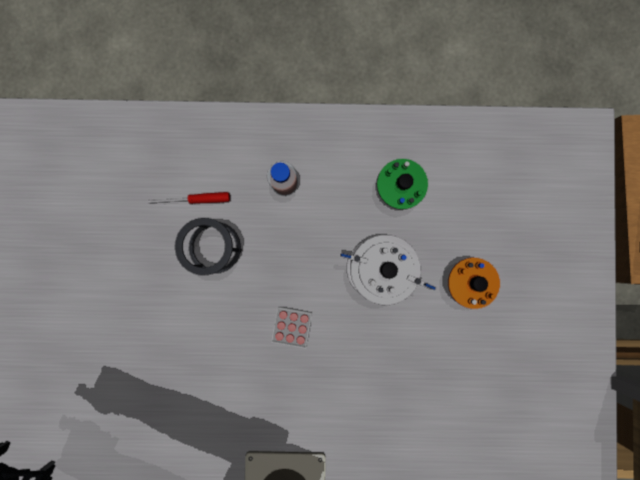

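The scene picture shows the steel-lidded bioreactor at about (258,225), the empty ring stand at (427,250), and look-alike lids in orange (180,218) and green (225,295). In the top picture the steel plate is at (388,270), orange is at (474,283), green is at (402,184) and the stand ring is at (204,246). The steel one, with blue tabs at (346,255) and (430,286), fits the description, so I'll confirm it in an enlarged crop.

```bash
python3 - <<'E'
import cv2,numpy as np
p=cv2.imread("pics/top0.png")
a=cv2.resize(p[220:320,330:445],None,fx=5,fy=5,interpolation=cv2.INTER_CUBIC)
b=cv2.resize(p[210:285,168:248],None,fx=5,fy=5,interpolation=cv2.INTER_CUBIC)
b=b[:, :225*2]
o=np.zeros((500,800,3),np.uint8);o[:,:575]=a
o[:375,575:]=cv2.resize(b,(225,375))[:, :]
cv2.imwrite("pics/crop1.png",a); cv2.imwrite("pics/crop2.png",b)
E
cat > h.py <<'E'
import numpy as np,cv2
from workcell import r
def px2w(n,u,v,z):
    "pixel -> world point on the plane of height z"
    c=r.calibration(n);K,R,t=c["camera_matrix"],c["R"],c["t"]
    d=R.T@np.linalg.solve(K,[u,v,1]);o=-R.T@t
    return o+d*(z-o[2])/d[2]
def w2px(n,X):
    c=r.calibration(n);q=c["camera_matrix"]@(c["R"]@np.array(X,float)+c["t"]);return q[:2]/q[2]
E
python3 - <<'E'
import cv2,numpy as np
from h import *
p=cv2.imread("pics/top0.png");d=np.load("top0.npy")
c=r.calibration("top");K,R,t=c["camera_matrix"],c["R"],c["t"]
v,u=np.mgrid[:480,:640]
P=np.stack([(u-K[0,2])/K[0,0]*d,(v-K[1,2])/K[1,1]*d,d],-1)
W=(P-t)@R
def show(n,m):
    X=W[m];print(n,len(X),X.mean(0),np.median(X,0))
    (cx,cy),rad=cv2.minEnclosingCircle(X[:,:2].astype(np.float32));print("  circ",cx,cy,rad)
def roi(a,b,c_,e):
    m=np.zeros((480,640),bool);m[b:e,a:c_]=1;return m
Z=W[...,2]
show("ring",roi(165,205,250,285)&(Z>105)&(Z<120))
show("plate",roi(335,220,445,320)&(Z>137)&(Z<148))
show("knob",roi(335,220,445,320)&(Z>178)&(Z<190))
hsv=cv2.cvtColor(p,cv2.COLOR_BGR2HSV);blue=(abs(hsv[...,0].astype(int)-112)<12)&(hsv[...,1]>110)
for n,q in(("L",(335,245,354,265)),("R",(420,276,440,295))):
    m=roi(*q)&blue;vv,uu=np.nonzero(m);print(n,len(uu),uu.mean(),vv.mean(),px2w("top",uu.mean(),vv.mean(),168.5),np.median(W[m],0))
E
```

```text
ring 1246 [585.67074067 185.1969248  111.68685348] [585.50525704 186.06360206 111.73507668]
  circ 585.8687133789062 185.25643920898438 64.04443359375
plate 1851 [ 541.57971122 -213.13706516  142.83212798] [ 541.85180501 -211.46342527  142.86361802]
  circ 536.7782592773438 -230.1583709716797 75.6666259765625
knob 217 [ 541.6955023  -213.21113561  182.20599182] [ 542.21254511 -213.57559654  182.33148882]
  circ 541.8154907226562 -213.6162567138672 17.334943771362305
L 23 345.69565217391306 255.3913043478261 [ 570.83762322 -126.05951615  168.5       ] [ 571.53328747 -126.69548226  167.31934473]
R 23 429.7391304347826 286.17391304347825 [ 510.22904517 -300.39917152  168.5       ] [ 510.46504049 -300.60039502  168.0652701 ]
```

View pics/crop1.png

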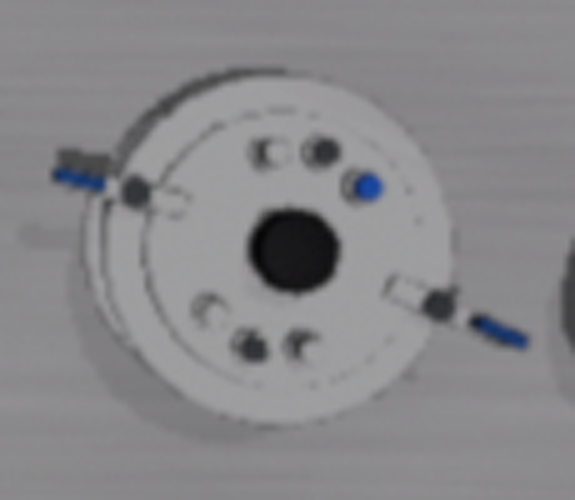

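View pics/crop2.png

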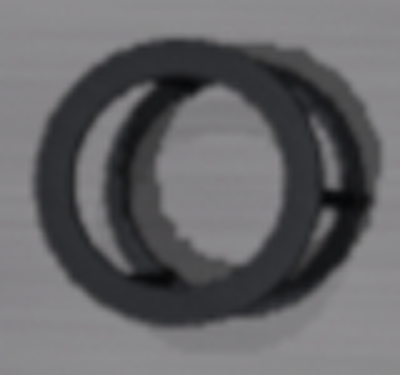

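The crop confirms the steel plate with its black knob at crop (293,250), the pivots at (135,193) and (440,305) with blue tabs outward, and an empty ring stand. Next I'll compute the frames and check the clamp-pushing plan with IK.

```bash
cat >> h.py <<'E'
from scipy.spatial.transform import Rotation as Ro
def down(phi):
    "tool pointing down, closing line at world angle phi"
    y=np.array([np.cos(phi),np.sin(phi),0]);z=np.array([0,0,-1.])
    return Ro.from_matrix(np.c_[np.cross(y,z),y,z]).as_rotvec()
PL=px2w("top",357,258.6,156.5)[:2];PR=px2w("top",418,281,156.5)[:2]
KN=np.array([541.8,-213.5]);ST=np.array([585.8,185.2])
e=(PL-PR)/np.linalg.norm(PL-PR);YAW=np.arctan2(-e[0],e[1])
C=((PL+PR)/2+KN)/2
VR=np.array([[np.cos(YAW),-np.sin(YAW)],[np.sin(YAW),np.cos(YAW)]])
def clamp(side,th,r_=28,back=14):
    "side +1 left, -1 right: finger centre behind the tab at angle th, and tool angle"
    a=np.array([-np.sin(th),side*np.cos(th)]);n=np.array([np.cos(th),side*np.sin(th)])
    p=C+VR@(np.array([0,side*68])+a*r_+n*back);d=VR@a
    return p,np.arctan2(d[1],d[0])
E
python3 - <<'E'
from h import *
print(PL,PR,np.linalg.norm(PL-PR),(PL+PR)/2,KN,C,YAW)
for s,X in((1,[571.2,-126.4]),(-1,[510.3,-300.5])):
    q=VR.T@(np.array(X)-C)-[0,s*68];print("tab",q,np.hypot(*q),np.arctan2(-q[0],s*q[1]))
d=np.load("top0.npy");c=r.calibration("top");K,R,t=c["camera_matrix"],c["R"],c["t"]
for u,v in((480,284),(405,182),(460,290)):
    print(R.T@(np.linalg.solve(K,[u,v,1])*d[v,u]-t))
for s in(1,-1):
  for th in(0,.75,1.5):
    p,phi=clamp(s,th)
    for k in(-1,0,1):
        q=r.solve_ik([*p,154],down(phi+k*np.pi));print(s,th,k,None if q is None else np.round(q,2))
for k in(0,1):
  for P,z in((C,152),(C,270),(ST,270),(ST,130)):
    q=r.solve_ik([*P,z],down(YAW+np.pi/2+k*np.pi));print(k,None if q is None else np.round(q,2))
E
```

```text
[ 564.57143744 -150.63785398] [ 519.87223197 -278.85764589] 135.7878271740361 [ 542.22183471 -214.74774994] [ 541.8 -213.5] [ 542.01091735 -214.12387497] -0.3354394792702183
tab [-1.31506198 24.44323338] 24.478583413803793 0.05374883674832616
tab [ -1.50987808 -24.0007474 ] 24.04819344149224 0.06282683317019128
[ 513.08832986 -426.90462479  106.76792111]
[ 735.65907317 -258.68108774  111.46945153]
[ 496.27485405 -396.58501358   64.79513387]
1 0 -1 [-0.21  0.48  0.15  1.24  0.   -3.02]
1 0 0 [-0.21  0.48  0.15  1.24  0.    0.12]
1 0 1 [-0.21  0.48  0.15  1.24  0.   -3.02]
1 0.75 -1 [-0.21  0.44  0.08  1.21  0.    2.52]
1 0.75 0 [-0.21  0.44  0.08  1.21  0.   -0.62]
1 0.75 1 [-0.21  0.44  0.08  1.21  0.    2.52]
1 1.5 -1 [-0.23  0.4   0.02  1.19  0.    1.75]
1 1.5 0 [-0.23  0.4   0.02  1.19  0.   -1.39]
1 1.5 1 [-0.23  0.4   0.02  1.19  0.    1.75]
-1 0 -1 [-0.53  0.49  0.17  1.25  0.   -0.2 ]
-1 0 0 [-0.53  0.49  0.17  1.25  0.    2.94]
-1 0 1 [-0.53  0.49  0.17  1.25  0.   -0.2 ]
-1 0.75 -1 [-0.54  0.45  0.11  1.22  0.    0.54]
-1 0.75 0 [-0.54  0.45  0.11  1.22  0.   -2.6 ]
-1 0.75 1 [-0.54  0.45  0.11  1.22  0.    0.54]
-1 1.5 -1 [-0.53  0.41  0.04  1.2   0.    1.31]
-1 1.5 0 [-0.53  0.41  0.04  1.2   0.   -1.83]
-1 1.5 1 [-0.53  0.41  0.04  1.2   0.    1.31]
0 [-0.38  0.45  0.09  1.22  0.   -0.04]
0 [-0.38  0.4   0.33  1.5   0.   -0.04]
0 [0.31 0.47 0.43 1.54 0.   0.64]
0 [0.31 0.52 0.15 1.2  0.   0.64]
1 [-0.38  0.45  0.09  1.22  0.    3.1 ]
1 [-0.38  0.4   0.33  1.5   0.    3.1 ]
1 [ 0.31  0.47  0.43  1.54  0.   -2.5 ]
1 [ 0.31  0.52  0.15  1.2   0.   -2.5 ]
```

```bash
cat > sw.py <<'E'
from h import *
Z=155
r.gripper_to(0)
for s,k in((1,0),(-1,-1)):
    def go(th,back,z,feed,f=None):
        p,phi=clamp(s,th,back=back);return r.servo_line([*p,z],feed,rot=down(phi+k*np.pi),force_limit=f)
    p,phi=clamp(s,0,back=26)
    r.move_to([*p,230],down(phi+k*np.pi))
    print("desc",go(0,26,Z,120,8))
    for th in np.arange(0.05,1.56,.25):
        hit=go(th,14,Z,60,25)
        if hit: print("hit",th,r.state()["force"]);break
    st=r.state();print(s,st["t"],st["tcp_pos"],clamp(s,1.55)[0],st["force"])
    go(th,26,Z,100);go(th,26,230,150)
p,d=r.read_camera("top");cv2.imwrite("pics/top1.png",p);np.save("top1.npy",d)
cv2.imwrite("pics/crop3.png",cv2.resize(p[220:320,330:445],None,fx=5,fy=5,interpolation=cv2.INTER_CUBIC))
cv2.imwrite("pics/scene1.png",cv2.resize(r.read_camera("scene")[0][150:290,190:330],None,fx=4,fy=4,interpolation=cv2.INTER_CUBIC))
print(r.state()["t"])
E
python3 sw.py
```

```text
desc False
1 6.9833 [ 543.11418335 -127.10224228  155.0180128 ] [ 543.03587182 -127.02781042] [-0.32328451 -0.22864671  0.47717418]
desc False
-1 12.575 [ 488.5057814  -283.00667068  154.87900849] [ 488.66831986 -282.98128041] [-0.37029533 -1.1290176   1.27852493]
13.5917
```

View pics/scene1.png

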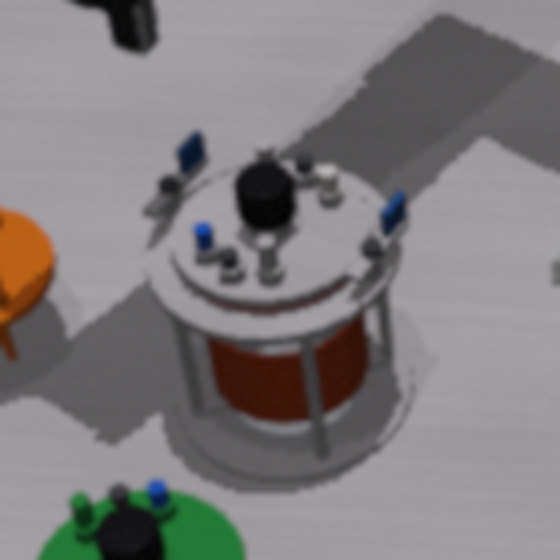

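View pics/crop3.png

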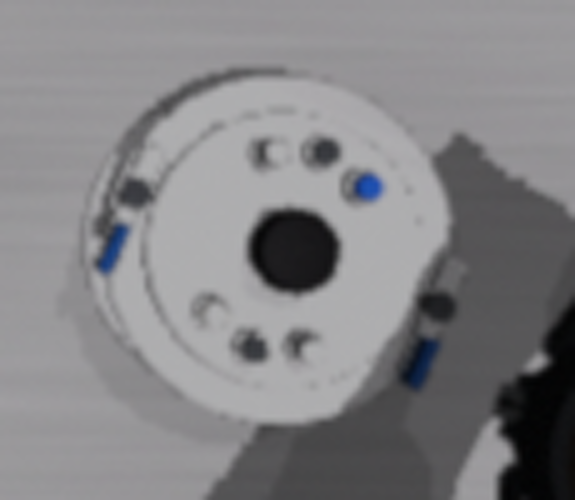

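Both clamps are swung about 1.5 rad: the left tab is now at crop (112,248), the right at (420,363), and the plate and vessel haven't moved. Next I'll grasp and lift.

Run:
```python
from h import *
rot=down(YAW+np.pi/2)
r.gripper_to(64)
r.move_to([*KN,235],rot)
print(r.servo_line([*KN,153],120,force_limit=8))
r.gripper_to(20);s=r.state();print(s["opening"],s["finger_force"],s["force"],s["tcp_pos"])
f0=s["force"]
r.servo_line([*KN,160],20);print(r.state()["force"]-f0)
r.servo_line([*KN,272],70)
s=r.state();print(s["force"]-f0,s["ft_torque"],s["t"],s["opening"],s["tcp_pos"])
cv2.imwrite("pics/scene2.png",cv2.resize(r.read_camera("scene")[0][100:290,180:370],None,fx=3,fy=3,interpolation=cv2.INTER_CUBIC))
```

```text
False
31.981176111378815 60.54023087024689 [-2.13904257 -3.49910698  6.86767801] [ 542.32102181 -214.7755568   154.61320144]
[  1.86839593   3.12933651 -12.43477658]
[  2.4735448    3.99241374 -13.02582064] [ 0.02514869  0.01860752 -0.00895795] 18.9333 32.2145606532979 [ 541.57876203 -213.4073145   271.41374246]
```

View pics/scene2.png

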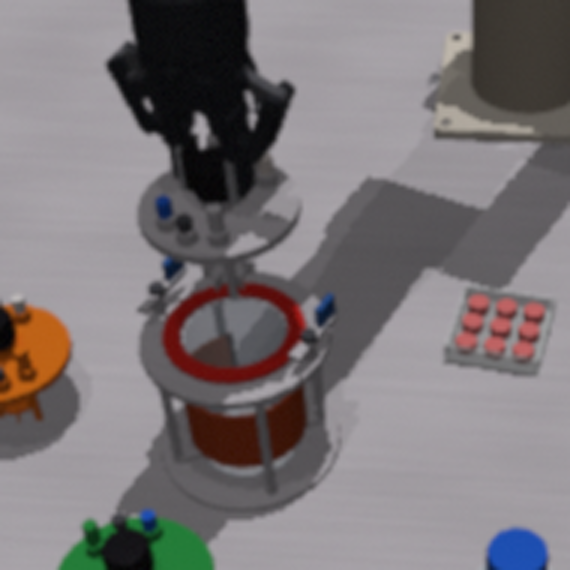

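The plate is held level and out of the glass, with the stirrer clear. Next I'll transfer it and lower it until contact.

Run:
```python
from h import *
r.servo_line([*ST,272],130);r.dwell(.3)
s=r.state();print(s["tcp_pos"],s["opening"])
print(r.servo_line([*ST,139],70,force_limit=15),r.state()["tcp_pos"])
h=r.servo_line([*ST,128.5],12,force_limit=6);s=r.state();print(h,s["tcp_pos"],s["force"],s["t"])
cv2.imwrite("pics/scene3.png",cv2.resize(r.read_camera("scene")[0][150:300,350:500],None,fx=4,fy=4,interpolation=cv2.INTER_CUBIC))
```

```text
[585.81289206 185.11316756 272.04685781] 32.57823425772479
False [586.09262362 185.32133244 139.48679171]
True [585.71638971 185.26140826 131.61655985] [-0.3398979   0.90593067  7.23658729] 25.2
```

View pics/scene3.png

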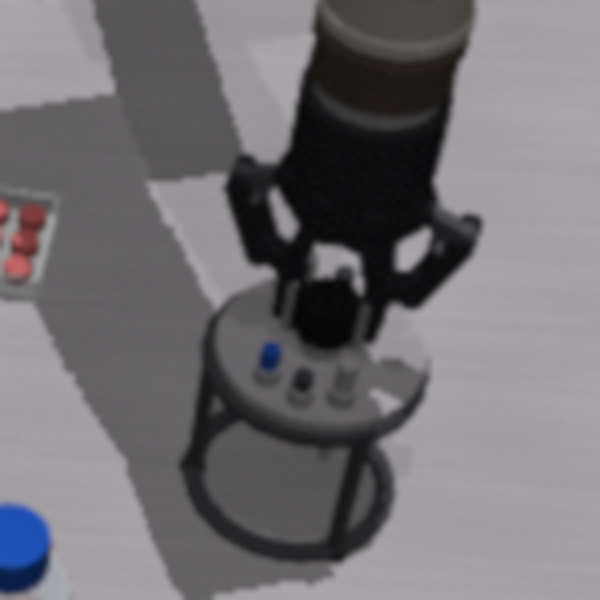

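The plate touched down at TCP z 131.6, exactly the expected height, and sits on the ring (about (320,370) in the crop). Next I'll release, back off and check from above.

Run:
```python
from h import *
r.gripper_to(64)
r.servo_line([*ST,250],100)
r.move_to([400,0,300],down(np.pi/2));r.dwell(.3)
p,d=r.read_camera("top");print(r.state()["t"])
c=r.calibration("top");K,R,t=c["camera_matrix"],c["R"],c["t"]
v,u=np.mgrid[:480,:640]
W=(np.stack([(u-K[0,2])/K[0,0]*d,(v-K[1,2])/K[1,1]*d,d],-1)-t)@R
m=np.zeros((480,640),bool);m[200:290,160:255]=1;Z=W[...,2]
for n,a,b in(("plate",115,125),("knob",153,166),("ring",106,115)):
    X=W[m&(Z>a)&(Z<b)];(cx,cy),ra=cv2.minEnclosingCircle(X[:,:2].astype(np.float32));print(n,len(X),np.median(X[:,2]),X.mean(0),cx,cy,ra)
X=W[m&(Z>117.5)&(Z<122.5)];print("tilt",np.linalg.lstsq(np.c_[X[:,:2]-ST,np.ones(len(X))],X[:,2],rcond=None)[0])
a=p[205:285,165:250];b=p[220:320,330:445]
o=np.zeros((500,800,3),np.uint8);a=cv2.resize(a,None,fx=4,fy=4,interpolation=cv2.INTER_CUBIC);b=cv2.resize(b,None,fx=4,fy=4,interpolation=cv2.INTER_CUBIC)
o[:320,:340]=a;o[:400,340:800]=b;cv2.imwrite("pics/end.png",o)
```

```text
28.4167
plate 1760 119.83574178974285 [585.58586375 184.93114665 119.83916988] 584.283203125 184.34616088867188 62.222557067871094
knob 213 159.59025286890525 [585.74873708 186.33643367 159.44468352] 585.8778076171875 187.1436767578125 17.326101303100586
ring 340 111.65236209151695 [584.5619871  158.61621288 111.47555098] 585.6091918945312 185.62881469726562 64.14842987060547
tilt [-1.41682392e-04 -1.74040568e-03  1.19928077e+02]
```

View pics/end.png

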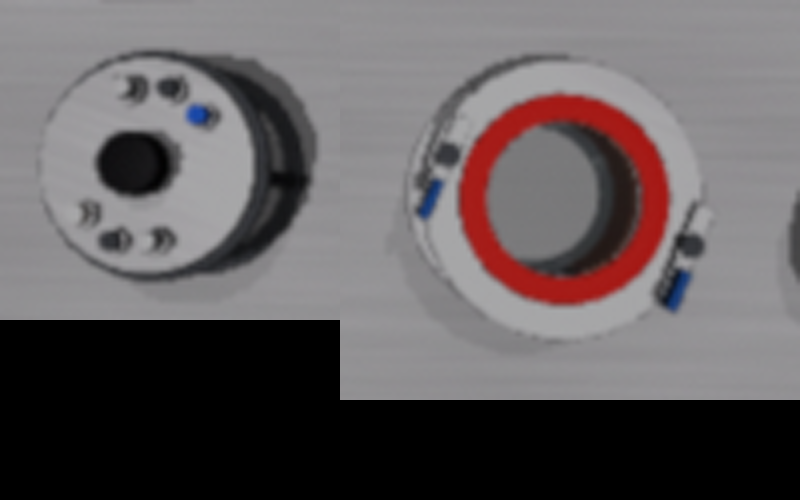

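The plate rests level and centred within about 2 mm (knob at (134,163) in the crop), both clamps are still clear, and the vessel and stand are undisturbed.

```bash
python3 -c "
from workcell import r
print(r.finish_job())"
```

```text
the job is handed in; nothing more can be done
None
```

The job is handed in: both clamps are swung clear, and the head plate sits level on the ring stand, centred to about 2 mm by the last depth image; the judge's verdict was not shown.

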